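# Tap the tapered key home in the belt pulley

### The job

Lock the belt pulley on the shaft of the drive unit: take the tapered key (the flat one with the square head) out of the holder block, stand it thin end down in the keyway slot between shaft and pulley, and tap or press it down by feel until it is wedged firmly tight, with a push of about 10 N on its head, then let go. Do not overdrive it, more than about 15 N can split the pulley; leave the round pin in its holder and the other parts where they are.

Things in the scene. Friction and masses are not known exactly. Their poses are not given: they have to be found in the camera images.
- key_center (a point): centre of the square head of the loose light-alloy key (25 g), which stands upright, head up, in one of the two holder pockets. Head 14 (x) x 14 (y) x 12 (z) mm; below it a flat tapered shank 50 mm long, 12 mm wide (y). The middle of the shank's thin bottom end lies 2.5 mm towards -x of this point and 56 mm below it. z up.
- key: the same key; origin at the middle of its thin bottom end, axes as for its head. The shank is 5 mm thick (x) at the bottom, 12 mm at the top: its -x face is flat and upright, only its +x face slopes (1 in 7). Its lowest 18 mm are in the pocket.
- keyway (a point): entry of the keyway slot, level with the pulley's upper face: bring the middle of the key's thin end here, key x along this x, key y along this y (sloped face to +x, flat face to the shaft). z up. Slot 14.5 mm wide (y), 42 mm deep. Its +x wall is 4.3 mm from here at the top and slopes in downwards 1 in 7 like the key; on the -x side the upright flat of the shaft is 3.3 to 5.9 mm from here.
- pulley: aluminium toothed belt pulley, 70 mm in diameter, 42 mm high, on the upright shaft of a motor; origin on its axis at its underside, z up, +x towards the keyway; upper face 89 mm above the bench; the shaft end stands 3 mm above that. Faces oiled, friction about 0.3. A push on the head loads the pulley with about 1.6 times its force, of which about 1.2 times stays after the push.
- drive_unit: motor that carries pulley and shaft, on a 100 x 100 mm foot plate fixed to the bench; origin under its centre. The gap beside the shaft differs from unit to unit: the key, let go in the slot, slides down and begins to bind with 18 to 36 mm of shank in the slot; from there it yields about 0.25 mm per newton of push and stays where it was driven.
- pin_center (a point): centre of the round head (14 mm diameter, 10 mm high) of the plain round pin in the other holder pocket (in the row along the holder's y, 44 mm from the key); not to be moved
- holder: grey plastic holder block 36 x 90 x 24 mm, fixed to the bench, two pockets 18 mm deep in a row along its y; origin at the centre of its underside
- heatsink: loose finned heat sink 40 x 40 x 18 mm, to be left alone; origin under its centre
- terminal: loose terminal strip 14 x 52 x 17 mm, to be left alone; origin under its centre
- stick: loose usb stick 18 x 52 x 9 mm, to be left alone; origin under its centre
Things that resemble listed ones, but are neither listed nor needed, are in the scene too. What is meant by the holder is not orange or turquoise, and is the smaller of those in its own colour.

How it is judged:
By the outcome, as a careful person would: the job done as asked, in the order asked, and still so for the second after the job is handed in, with the robot touching nothing.
It also fails if it takes over 51 s, if anything falls off the work surface, if the arm or the gripper's body presses on something with over 40 N, if the wrist force passes 120 N, or if a joint passes its speed limit or range.

### The arm

A 7-joint arm with a two-finger parallel gripper is mounted at the origin on a cart in front of the work surface, level with it; the furniture and walls round the work are solid. World frame = base frame: x ahead of the robot, y to its left, z up, the work surface at z = 0. Lengths are in m, angles in rad, forces in N, time in s.
With the tool pointing down it reaches from about 0.425 to 0.925 m from the base axis. Payload 6.8 kg.
Tool frame: the origin (TCP) lies on the mounting face of the last link; the fingertips stand 173 mm ahead of it and the grasp point (between the pads) lies 155 mm ahead of it (grip_point_offset is the distance from the TCP to the grasp point, in m); x points along the fingers, z is the direction in which the jaws open and shut, and the axes are right-handed (so a half turn about x gives the same grasp; the last joint's range is limited). The gripper opens to 85 mm and grips with 20 to 120 N. Pads are 22 mm wide; open, the fingers measure 114 mm over their backs; the gripper's body (76 mm by 85 mm) begins 54 mm behind the grasp point. The pads swing forward as they close: fully open they stand 13 mm farther back than shut.
Start: joints at [-1.254, 0.477, 0.022, 1.555, -0.011, 1.109, -0.083], TCP at [0.278, 0.615, 0.405] pointing down, gripper open.
Joint ranges: [-2.96, 2.96], [-0.34, 2.1], [-1.41, 1.46], [0.24, 2.44], [-1.37, 4.51], [0.17, 1.92], [-2.96, 2.96]. Speed limits (rad/s): [2.39, 2.39, 3.14, 3.14, 3.14, 3.14, 3.14].

### API

Orientations are given as a rotation vector (axis times angle).
In Python, from bench import * gives the robot as it stands. The module is installed in compiled form; this text tells all that it offers.
- The arm moves only by the tool servo_tool, never from a script. Its argument "motion" is a list of rows, each a list of 5 numbers: the shift along the tool's x, y, z in m, then the turn about the tool's x in degrees, then the gripper command: -1 is fully open, 1 is shut, values between are in proportion. In form: [[dx, dy, dz, turn, fingers], ...]. A call has 1 to 8 rows; each row is the pose to reach, as a shift and turn from the pose measured when the call began, along the tool's axes at that moment; what a row does not reach only later rows make up. A row lasts 1/10 s, in which the tool goes at most 50 mm and 8.59 degrees, less where a joint would pass 70% of its speed; a pose out of reach is approached as far as the arm can. A call with a gripper value outside its range is refused whole. The fingers move at their own pace and stop on an object; "force" is the grip in N (left out, the last holds). Time passes only in rows, so rows that repeat a pose let the fingers close. It gives the time, the measured TCP pose, the force and the opening at its end, in the units of the state.
- get_obs(): the state, without advancing time (a new reading comes with each control period).
- grab_frame(name): name is "side" or "top"; returns the picture (420x560x3 uint8, red, green, blue); there is no depth.
- camera_params(name): a dict with "mtx" (3x3 intrinsics, pixels), "world_to_cam" (4x4, takes a point from world to camera coordinates). Camera axes: x right, y down, z forward; pixel columns grow to the right and rows downward; lengths in m; the calibration is good to about 2 mm. A picture is of the moment at which its call begins. camera_params takes no time and is no camera call.
- hand_in(): hands the job in, once; it reports no verdict.
The state is a dict: "clock": time; "joints": joint angles; "qvel": joint speeds; "tau": joint torques, N m; "tcp_pos": TCP position; "orientation": TCP orientation; "contact_force": force on the tool from outside, world axes, zero at the start; "moment": the same for the moment, N m; "grip_width": finger opening in m.
Only numpy, scipy, OpenCV 4.12 (cv2) and the standard library are available. Lean on these libraries where they do the work, as an engineer would, in place of code of your own. Each camera call takes 0.05 s, during which the arm holds its last target. There are 200 camera calls.

## Working session

There is one attempt and no reset: what is moved stays moved. The work goes in short steps, Python scripts to look and compute and a tool call to move; the robot and the scene stay as the last step left them, time stands still between calls to the robot, and variables do not carry over. Pictures are saved under pics/ and viewed, about 8 in all and at most 12, crops included, and the job is handed in when it is done.

Besides the shell and the picture viewer there is one more tool, called in YAML: its name, and indented under it one key for each argument. servo_tool: Moves the arm, as the interface text tells. Its arguments: {"type":"object","properties":{"motion":{"type":"array","items":{"type":"array","items":{"type":"number"}}},"force":{"type":"number"}},"required":["motion"]}

```bash
mkdir -p pics
python3 - <<'E'
from bench import *
import cv2, numpy as np
o=get_obs(); print({k:np.round(v,4) for k,v in o.items()})
for n in("top","side"):
    im=grab_frame(n); cv2.imwrite(f"pics/{n}0.png",im[:,:,::-1]); p=camera_params(n); print(n,np.round(p["mtx"],1).tolist(),np.round(p["world_to_cam"],4).tolist())
E
```

```text
{'clock': np.float64(0.0), 'joints': array([-1.2541,  0.4778,  0.0224,  1.5565, -0.0115,  1.1093, -0.0831]), 'qvel': array([ 0.0011, -0.0009, -0.0014,  0.0018, -0.0001,  0.0024, -0.0011]), 'tau': array([-0.00000e+00, -5.96442e+01,  1.60780e+00, -2.81193e+01,
        1.24000e-02,  9.50000e-03,  0.00000e+00]), 'tcp_pos': array([0.2781, 0.6147, 0.4037]), 'orientation': array([-0.892 ,  1.3822,  0.8901]), 'contact_force': array([-1.0538, -1.2414,  0.1271]), 'moment': array([0.0261, 0.0155, 0.042 ]), 'grip_width': np.float64(0.0853)}
top [[412.5, 0.0, 276.0], [0.0, 412.5, 209.7], [0.0, 0.0, 1.0]] [[0.0088, -0.9997, 0.0243, 0.0639], [-0.9878, -0.0125, -0.1555, 0.5293], [0.1557, -0.0227, -0.9875, 0.8505], [0.0, 0.0, 0.0, 1.0]]
side [[508.7, 0.0, 279.3], [0.0, 508.7, 208.9], [0.0, 0.0, 1.0]] [[0.9989, 0.0396, 0.0261, -0.5117], [0.0422, -0.4915, -0.8699, 0.0934], [-0.0217, 0.87, -0.4926, 1.0184], [0.0, 0.0, 0.0, 1.0]]
```

View pics/top0.png

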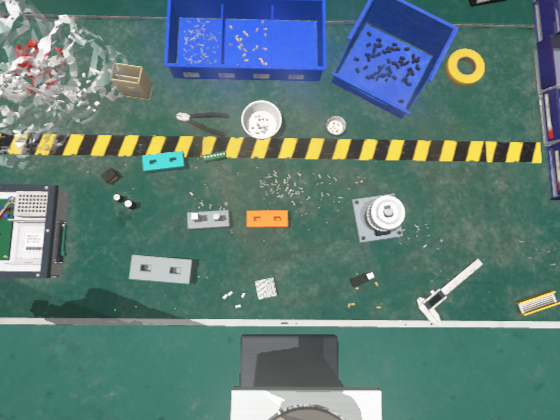

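View pics/side0.png

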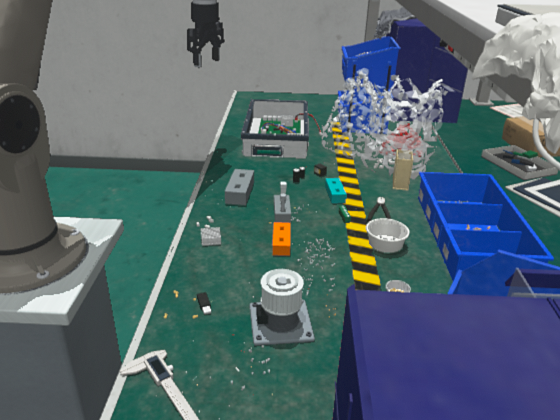

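The top view shows the grey holder with two heads at about (195,216) and (217,215), and the pulley at (385,213). The side view shows the holder at (283,203) and the pulley at (282,290). I'll zoom in on these.

Run:
```python
import cv2, numpy as np
t=cv2.imread("pics/top0.png"); s=cv2.imread("pics/side0.png")
c=lambda im,x,y,w,h,W=400,H=300: cv2.resize(im[y:y+h,x:x+w],(W,H),interpolation=cv2.INTER_CUBIC)
a=np.vstack([np.hstack([c(t,178,198,60,45),c(t,345,183,80,60)]),np.hstack([c(s,248,175,70,52),c(s,242,262,80,60)])])
cv2.imwrite("pics/crop0.png",a)
```

```text
(no output)
```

View pics/crop0.png

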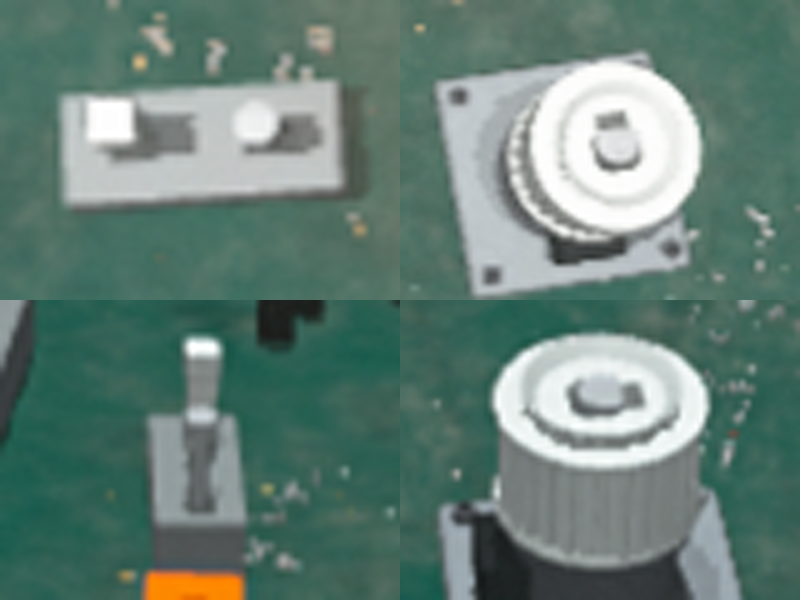

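Crop: the key's square head is at top px (194.5,215.7), the pin at about (216,217), and the dark keyway at about (387,207), on the +x side of the shaft. In the side view the key stands behind the pin. Next I'll measure these and find which way the key's slope faces.

```bash
cat > h.py <<'E'
from bench import *
import cv2, numpy as np
def cam(n):
    p=camera_params(n); return p["mtx"],p["world_to_cam"]
def ray(n,uv,z):
    K,T=cam(n); R,t=T[:3,:3],T[:3,3]; c=-R.T@t
    d=R.T@np.linalg.solve(K,[uv[0],uv[1],1]); return c+d*(z-c[2])/d[2]
def proj(n,P):
    K,T=cam(n); q=K@(T[:3,:3]@np.asarray(P)+T[:3,3]); return q[:2]/q[2]
def blobs(im,m,x0,y0,amin=5):
    n,l,s,c=cv2.connectedComponentsWithStats(m.astype(np.uint8)); 
    return [(c[i]+[x0,y0],s[i,4],cv2.minAreaRect(np.argwhere(l==i)[:,::-1].astype(np.float32))) for i in range(1,n) if s[i,4]>=amin]
E
python3 - <<'E'
from h import *
t=cv2.imread("pics/top0.png"); s=cv2.imread("pics/side0.png")
g=t.min(2)
x0,y0=180,200; c=g[y0:y0+35,x0:x0+60]
K=[]
for b in blobs(t,c>215,x0,y0): K.append(ray("top",b[0],.068)); print("head",b[0],b[1],b[2][2],np.round(ray("top",b[0],.068),4))
for P in K: print("side pred",proj("side",P))
# holder top face corners: grey low saturation
hs=cv2.cvtColor(t,cv2.COLOR_BGR2HSV)
c=hs[200:240,180:236]; m=cv2.morphologyEx(((c[:,:,1]<45)&(c[:,:,2]>90)).astype(np.uint8),cv2.MORPH_CLOSE,np.ones((5,5)))
b=max(blobs(t,m,180,200),key=lambda b:b[1]); bx=cv2.boxPoints(b[2])+[180,200]; print("holder",b[1],[np.round(ray("top",p,.024),4)[:2].tolist() for p in bx])
# pulley bright face
c=g[185:240,360:420]; 
for th in(200,225): 
  for b in blobs(t,c>th,360,185,50): print("pul",th,b[0],b[1],b[2],np.round(ray("top",b[0],.089),4))
print(g[198:222,378:396])
print("side key");print(s.mean(2).astype(int)[178:206,276:292])
# foot plate
c=hs[185:250,345:412]; m=((c[:,:,1]<60)&(c[:,:,2]>110)); b=max(blobs(t,m,345,185),key=lambda b:b[1]);
h=cv2.minAreaRect(np.argwhere(m)[:,::-1].astype(np.float32));print("foot",[np.round(ray("top",p+[345,185],.008),4)[:2].tolist() for p in cv2.boxPoints(b[2])])
E
```

```text
head [194.  215.5] 42 90.0 [0.51   0.2405 0.068 ]
head [215.5862069  215.72413793] 29 90.0 [0.5101 0.1958 0.068 ]
side pred [283.19639438 182.01689933]
side pred [282.57535362 190.87909249]
holder 1021 [[0.5504, 0.265], [0.5518, 0.1598], [0.4788, 0.158], [0.4777, 0.2619]]
pul 200 [387.58705882 211.66588235] 850 ((27.5, 26.5), (33.0, 33.0), 90.0) [ 0.5199 -0.1586  0.089 ]
pul 225 [388.02531646 211.61181435] 711 ((27.600000381469727, 26.700002670288086), (33.093807220458984, 31.752166748046875), 63.43495178222656) [ 0.52   -0.1595  0.089 ]
[[239 249 252 252 251 252 251 251 251 251 250 250 251 250 251 252 251 248]
 [250 252 252 252 251 250 246 239 237 236 235 238 238 242 248 251 251 251]
 [251 252 252 250 243 235 231 228 228 228 230 231 231 234 238 240 246 250]
 [252 252 248 236 228 224 225 227 225 227 231 230 231 233 233 234 237 244]
 [251 247 230 222 223 232 237 243 249 249 249 248 247 243 236 234 237 239]
 [242 219 220 225 239 248 250 250 251 251 251 251 251 250 247 243 240 239]
 [227 213 229 244 250 252 252 251 251 251 251 248 249 252 251 251 249 244]
 [220 221 241 250 251 248 239 2
[... 2512 characters left out ...]
0 102  69  70]
 [154 154 155 145 103  99 103 105 101 105 135 156 150 108  71  68]
 [154 153 154 142 103  97 102 103  97 100 128 151 149 111  73  72]
 [154 154 153 144 110 108 104 102  94  94 128 143 149 122  77  72]
 [154 153 153 147 117 107 103 101  85  90 136 149 153 128  78  74]
 [155 153 154 153 134  97 101 101  88 102 149 156 155 138  79  74]
 [155 153 154 156 141  92 100 100  92 111 154 155 156 144  80  75]
 [155 153 153 150 123  90 100 101 104 139 155 155 156 146  90  79]
 [155 153 152 152 133  98 101 102 116 155 155 153 154 147  98  80]
 [156 153 153 155 145 104 101 102 118 156 154 154 155 148 108  84]]
foot [[0.5895, -0.0951], [0.6143, -0.2214], [0.4818, -0.2395], [0.4585, -0.1158]]
```

The side profile shows the key's left (-x) edge upright and its right edge sloping, so key +x is about world +x. The keyway also faces about +x. I'll refine the pulley and holder poses and work out the first move.

```bash
cat >> h.py <<'E'
from scipy.spatial.transform import Rotation as Ro
def tri(u,v):
    A=[];b=[]
    for n,p in(("top",u),("side",v)):
        K,T=cam(n); P=K@T[:3]
        for i in(0,1): r=p[i]*P[2]-P[i]; A.append(r[:3]); b.append(-r[3])
    x,*_=np.linalg.lstsq(np.array(A),np.array(b),rcond=None)
    return x, proj("top",x)-u, proj("side",x)-v
def pose():
    o=get_obs(); return o,o["tcp_pos"],Ro.from_rotvec(o["orientation"]).as_matrix()
def togo(P,yaw):  # target tcp, tool z along yaw direction (mod 180)
    o,p,R=pose(); z=np.array([np.cos(yaw),np.sin(yaw),0]); z=z if z@R[:,2]>0 else -z
    d=R.T@(np.asarray(P)-p); a=np.degrees(np.arctan2(-(z@R[:,1]),z@R[:,2]))
    return d,a
E
python3 - <<'E'
from h import *
t=cv2.imread("pics/top0.png"); s=cv2.imread("pics/side0.png")
o,p,R=pose(); print(np.round(R,3))
def face(n,im,x0,y0,w,h,th):
    g=cv2.resize(im[y0:y0+h,x0:x0+w].min(2),None,fx=8,fy=8,interpolation=cv2.INTER_CUBIC)
    cs,_=cv2.findContours((g>th).astype(np.uint8),cv2.RETR_EXTERNAL,cv2.CHAIN_APPROX_NONE); c=max(cs,key=cv2.contourArea)
    (e,ax,an)=cv2.fitEllipse(cv2.convexHull(c)); c2=(np.array(e)+.5)/8-.5+[x0,y0]; print(n,th,c2,np.array(ax)/8,an,np.round(ray(n,c2,.089),4))
for th in(190,215,230): face("top",t,362,186,55,55,th)
for th in(170,190,210): face("side",s,252,262,60,60,th)
q=lambda u,v,x0,y0,k:((u+.5)*k-.5+x0,(v+.5)*k-.5+y0)
print("holder",[np.round(ray("top",q(*c,178,198,.15),.024),4)[:2].tolist() for c in((62,95),(338,82),(343,190),(68,205))])
print("foot",[np.round(ray("top",q(c[0]-400,c[1],345,183,.2),.01),4)[:2].tolist() for c in((437,82),(645,55),(690,265),(475,295))])
print("slot farwall",ray("top",(386.95,205.1),.089),"L",ray("top",(383.75,206.7),.089),"R",ray("top",(389.97,206.5),.089))
print("key",tri((194,215.5),(283.1,182.3)));print("pin",tri((215.6,215.7),(282.8,194.3)))
print(s.mean(2).astype(int)[332-262-70+262+10:262+28,272:296])
E
```

```text
[[-0.001 -0.911  0.412]
 [-0.002  0.412  0.911]
 [-1.    -0.    -0.002]]
top 190 [387.31583405 211.50310326] [32.97689438 35.73657608] 132.6271209716797 [ 0.5202 -0.158   0.089 ]
top 215 [387.55555916 211.66237068] [32.53055954 34.46947861] 131.019775390625 [ 0.5199 -0.1585  0.089 ]
top 230 [387.60956764 211.68287277] [32.22148514 33.99980545] 128.97454833984375 [ 0.5198 -0.1586  0.089 ]
side 170 [281.7025013  281.88095474] [26.71396065 42.94394684] 92.05132293701172 [ 0.5203 -0.1627  0.089 ]
side 190 [281.68655777 281.83832359] [26.2482605  42.62293243] 92.06299591064453 [ 0.5202 -0.1626  0.089 ]
side 210 [281.80290604 280.5645504 ] [15.68582344 26.55869484] 90.59806060791016 [ 0.5203 -0.1593  0.089 ]
holder [[0.5241, 0.2642], [0.5296, 0.1739], [0.4938, 0.1714], [0.4879, 0.2607]]
foot [[0.5601, -0.1023], [0.5738, -0.1973], [0.4786, -0.2141], [0.4642, -0.1174]]
slot farwall [ 0.53351449 -0.15770981  0.089     ] L [ 0.53008944 -0.15097028  0.089     ] R [ 0.53067183 -0.16387065  0.089     ]
key (array([0.5099211 , 0.24066348, 0.06722391]), array([0.00758467, 0.09092971]), array([ 0.05
[... 1259 characters left out ...]
39 242 235 123  92  97 109 121 135 145 144 142 137 132 152 155 164
  182 226 242 243 229 206]
 [241 241 242 239 185 125  97  95  98 101 104 101 104 135 200 231 229 229
  232 239 242 240 220 192]
 [242 241 241 241 236 220 182 158 165 188 191 186 197 228 241 243 241 239
  241 244 236 208 181 158]
 [207 235 244 243 245 246 239 232 232 239 241 236 238 245 245 243 241 240
  242 242 210 168 128 125]
 [160 175 203 213 240 249 247 243 243 244 245 242 243 246 247 245 242 231
  210 188 143 131 121 130]
 [129 121 135 138 170 193 201 203 214 217 221 218 217 220 220 198 179 159
  137 121 110 154 222 224]
 [147 128 115 111 122 146 147 132 141 144 146 143 143 144 141 128 119 123
  106 109 150 228 244 242]]
```

Run:
```python
from h import *
w=ray("side",(290.2,280.5),.089); w2=ray("side",(287.8,280.4),.089);print("wall side",w,w2)
a=np.radians(8.7); e=np.array([np.cos(a),np.sin(a)]); n=np.array([-e[1],e[0]]); ax=np.array([.52,-.159])
for q in(w,[.5335,-.1577],[.5301,-.15097],[.5307,-.1639]): print(np.round([(np.array(q[:2])-ax)@e,(np.array(q[:2])-ax)@n],4))
d,a=togo([.510,.2407,.32],np.radians(3.5)); print(np.round(d,4),a)
```

```text
wall side [ 0.5339069  -0.15809121  0.089     ] [ 0.53001012 -0.1581141   0.089     ]
[ 0.0139 -0.0012]
[ 0.0135 -0.0008]
[0.0112 0.0064]
[ 0.0098 -0.0065]
[ 0.0843 -0.3655 -0.2451] 62.16212799370056
```

servo_tool:
  motion:
    - [0.084,-0.3655,-0.245,62.2,-1]
    - [0.084,-0.3655,-0.245,62.2,-1]
    - [0.084,-0.3655,-0.245,62.2,-1]
    - [0.084,-0.3655,-0.245,62.2,-1]
    - [0.084,-0.3655,-0.245,62.2,-1]
    - [0.084,-0.3655,-0.245,62.2,-1]
    - [0.084,-0.3655,-0.245,62.2,-1]
    - [0.084,-0.3655,-0.245,62.2,-1]

```text
clock: 0.9
tcp_pos: [0.4856, 0.2794, 0.3289]
orientation: [-0.045, 1.571, 0.043]
contact_force: [1.1, -0.3, -0.7]
grip_width: 0.0853
```

Run:
```python
from h import *
o,p,R=pose(); print(o["clock"],p,np.round(R,3).tolist(),o["joints"],o["contact_force"])
d,a=togo([.510,.2407,.32],np.radians(3.5)); print(np.round(d,4),a)
```

```text
0.9 [0.4856164  0.27938494 0.32889451] [[-0.001, -0.056, 0.998], [-0.002, 0.998, 0.056], [-1.0, -0.002, -0.001]] [-0.89962829  0.38861779  0.33551552  1.92399199 -0.16440228  0.85694008
 -0.42297264] [ 1.13923315 -0.29268696 -0.6754548 ]
[ 0.0089 -0.04    0.0222] -0.2845999859843794
```

servo_tool:
  motion:
    - [0.009,-0.04,0.022,-0.3,-1]
    - [0.009,-0.04,0.022,-0.3,-1]
    - [0.009,-0.04,0.022,-0.3,-1]

```text
clock: 1.2
tcp_pos: [0.5102, 0.2393, 0.3195]
orientation: [-0.048, 1.572, 0.044]
contact_force: [0.2, 0.6, 0.0]
grip_width: 0.0854
```

Run:
```python
from h import *
d,a=togo([.510,.2407,.220],np.radians(3.5)); print(get_obs()["clock"],np.round(d,4),a)
im=grab_frame("side"); cv2.imwrite("pics/s1.png",cv2.resize(im[60:210,180:380,::-1],None,fx=4,fy=4,interpolation=cv2.INTER_CUBIC))
```

```text
1.2 [0.0995 0.0017 0.0001] -0.16432661782606295
```

View pics/s1.png

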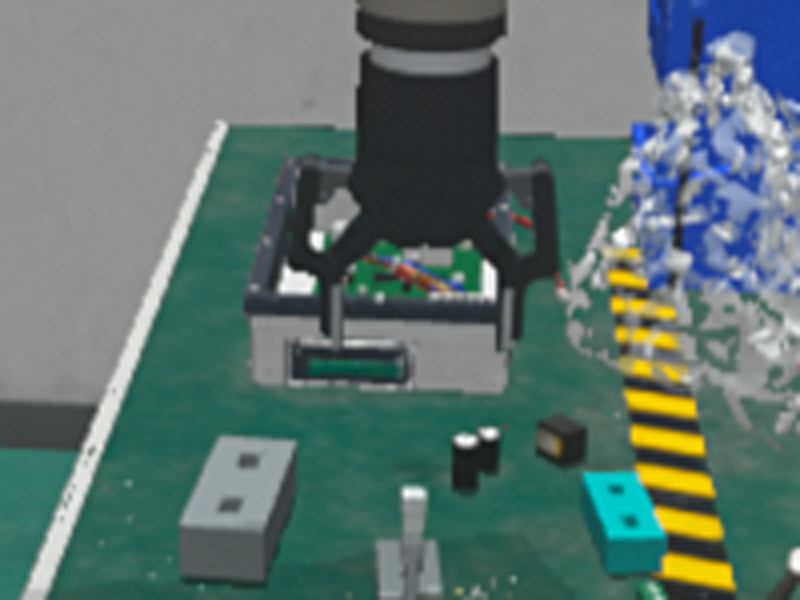

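The picture shows the open jaws straddling the key along x: pads at about columns 340 and 500, key at 413. I'll descend and close.

servo_tool:
  motion:
    - [0.04,0.0015,0,0,-1]
    - [0.075,0.0015,0,0,-1]
    - [0.0995,0.0015,0,0,-1]
    - [0.0995,0.0015,0,0,-1]
    - [0.0995,0.0015,0,0,-1]
  force: 40

```text
clock: 1.75
tcp_pos: [0.5089, 0.2438, 0.2206]
orientation: [-0.051, 1.572, 0.049]
contact_force: [0.8, -1.0, -0.0]
grip_width: 0.0856
```

servo_tool:
  motion:
    - [0,0,0,0,0.2]
    - [0,0,0,0,0.5]
    - [0,0,0,0,0.8]
    - [0,0,0,0,1]
    - [0,0,0,0,1]
    - [0,0,0,0,1]
  force: 40

```text
clock: 2.35
tcp_pos: [0.5091, 0.2438, 0.221]
orientation: [-0.05, 1.572, 0.049]
contact_force: [-0.9, 0.5, 4.0]
grip_width: 0.0129
```

servo_tool:
  motion:
    - [-0.012,0,0,0,1]
    - [-0.024,0,0,0,1]
    - [-0.04,0,0,0,1]
    - [-0.07,0,0,0,1]
    - [-0.1,0,0,0,1]
    - [-0.1,0,0,0,1]
    - [-0.1,0,0,0,1]

```text
clock: 3.05
tcp_pos: [0.5093, 0.2439, 0.3222]
orientation: [-0.049, 1.57, 0.05]
contact_force: [-0.9, 1.0, -0.2]
grip_width: 0.0132
```

Run:
```python
from h import *
o,p,R=pose(); print(o["clock"],p,o["grip_width"],o["contact_force"])
im=grab_frame("side"); cv2.imwrite("pics/s2.png",cv2.resize(im[90:240,200:360,::-1],None,fx=4,fy=4,interpolation=cv2.INTER_CUBIC))
print(togo([.5293,-.1576,.26],np.radians(8.7)))
```

```text
3.05 [0.509297   0.24394928 0.3222281 ] 0.013162499712963694 [-0.85663766  1.04249553 -0.23893226]
(array([ 0.06139085, -0.40185077, -0.00496726]), np.float64(-5.069550872800437))
```

View pics/s2.png

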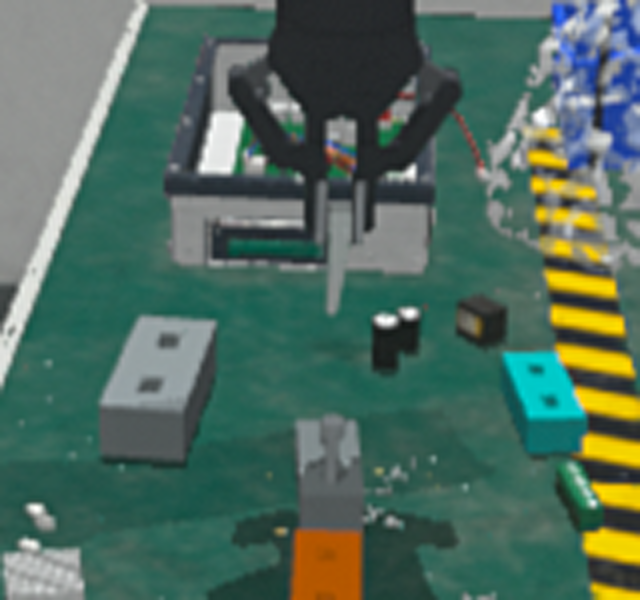

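The key hangs upright in the jaws, tip at about side px (283,168), sloped face to the right. The pin is still in the holder. Next I'll move it over the keyway.

Run:
```python
from h import *
print(togo([.5313,-.1541,.335],np.radians(8.7)))
```

```text
(array([-0.01361441, -0.39852214, -0.00287405]), np.float64(-5.069550872800437))
```

servo_tool:
  motion:
    - [-0.013,-0.05,0,-2,1]
    - [-0.013,-0.1,0,-3,1]
    - [-0.013,-0.15,0,-5,1]
    - [-0.013,-0.2,-0.001,-5,1]
    - [-0.013,-0.25,-0.002,-5.1,1]
    - [-0.013,-0.3,-0.003,-5.1,1]
    - [-0.0135,-0.35,-0.003,-5.1,1]
    - [-0.0135,-0.3985,-0.003,-5.1,1]

```text
clock: 3.9
tcp_pos: [0.5305, -0.1556, 0.3339]
orientation: [-0.12, 1.571, 0.12]
contact_force: [0.7, -0.5, -0.7]
grip_width: 0.0129
```

servo_tool:
  motion:
    - [0,0,0,0,1]
    - [0,0,0,0,1]

```text
clock: 4.1
tcp_pos: [0.5296, -0.1571, 0.3327]
orientation: [-0.117, 1.574, 0.117]
contact_force: [0.1, 1.1, 0.0]
grip_width: 0.013
```

Run:
```python
from h import *
o,p,R=pose(); print(o["clock"],p,np.round(R,3).tolist())
print(togo([.5313,-.1541,.310],np.radians(8.7)))
```

```text
4.1 [ 0.52961248 -0.15705287  0.3327498 ] [[-0.006, -0.148, 0.989], [-0.0, 0.989, 0.148], [-1.0, 0.001, -0.006]]
(array([0.02273767, 0.00265482, 0.00225186]), np.float64(-0.16927157023498085))
```

servo_tool:
  motion:
    - [0.01,0.0027,0.0023,0,1]
    - [0.021,0.0027,0.0023,0,1]
    - [0.021,0.0027,0.0023,0,1]
    - [0.021,0.0027,0.0023,0,1]

```text
clock: 4.5
tcp_pos: [0.5313, -0.1529, 0.311]
orientation: [-0.118, 1.575, 0.119]
contact_force: [-0.5, -0.1, 0.4]
grip_width: 0.013
```

Run:
```python
from h import *
o,p,R=pose(); print(o["clock"],p,o["contact_force"])
s=grab_frame("side")[:,:,::-1]; t=grab_frame("top")[:,:,::-1]; cv2.imwrite("pics/s3f.png",s); cv2.imwrite("pics/t3f.png",t)
a=cv2.resize(s[235:300,250:320],None,fx=8,fy=8,interpolation=cv2.INTER_CUBIC)
cv2.imwrite("pics/s3.png",a)
print(get_obs()["tcp_pos"],proj("side",[.5293,-.1576,.095]),proj("side",[.5293,-.1576,.089]))
```

```text
4.5 [ 0.5313216  -0.1529319   0.31098332] [-0.51785314 -0.1444845   0.41855329]
[ 0.53151684 -0.15357151  0.31178077] [287.49656131 277.21613722] [287.37093191 280.18584933]
```

View pics/s3.png

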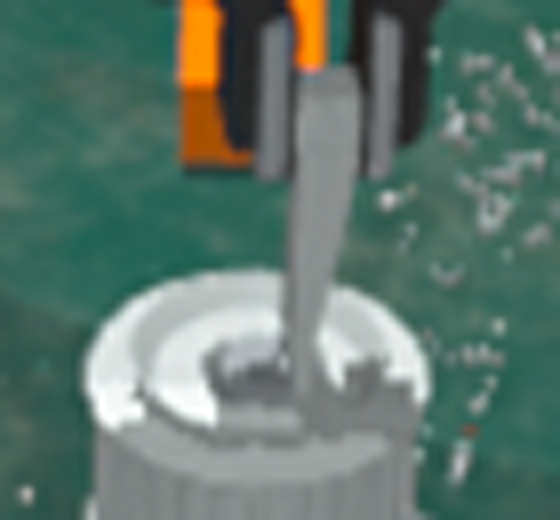

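The crop shows the key in front of the slot area, but its tip is hard to make out in the gripper's shadow (shank around side px 287,270–284). I'll stretch the contrast and add the top view.

Run:
```python
from h import *
s=cv2.imread("pics/s3f.png"); t=cv2.imread("pics/t3f.png")
def c(im,x,y,w,h,k):
    g=cv2.resize(im[y:y+h,x:x+w].mean(2).astype(np.uint8),None,fx=k,fy=k,interpolation=cv2.INTER_CUBIC)
    return cv2.createCLAHE(4,(3,3)).apply(g)
a=c(s,268,260,36,36,16)[:560,:]; 
cv2.imwrite("pics/s4.png",cv2.resize(a,(560,560)))
print(s.mean(2).astype(int)[268:290,278:296])
```

```text
[[103 107 110 116 125 108 102  94 117 141 141 141 139 127  96  89  88  83]
 [172 173 176 180 185 179 170 131 120 140 141 140 138 122  90  88  83  83]
 [194 195 196 199 201 200 192 146 119 139 140 139 142 144 117 109  91  81]
 [191 192 193 196 197 199 191 144 117 138 140 139 149 179 186 192 160 112]
 [190 191 194 195 198 198 190 143 118 138 139 137 153 195 202 208 205 195]
 [203 207 208 209 212 211 191 133 119 139 139 139 160 195 195 196 202 212]
 [221 224 224 222 226 230 213 135 121 138 138 144 174 193 192 192 194 199]
 [225 228 228 226 228 234 227 154 124 137 137 151 193 198 192 192 193 195]
 [225 226 217 211 212 223 205 154 129 136 138 163 221 219 204 193 192 193]
 [196 204 191 188 188 195 179 125 128 139 140 176 231 228 222 204 190 190]
 [165 184 182 181 184 184 166 112 127 138 139 162 213 231 229 224 205 193]
 [172 182 181 180 181 171 142 148 127 137 137 148 193 232 230 228 214 184]
 [180 180 170 136 133 126 123 166 127 138 136 134 169 232 224 173 161 141]
 [159 137 126  95  93  93 104 129 118 139 135 126 149 220 220 127 116 113]
 [123 108 106  96  93  95  94  98 112 139 135 121 129 180 217 128 116 110]
 [105 107 108 108 105 105 105 105 115 137 132 120 118 135 167 125 121 107]
 [ 99 104 108 109 111 109 109 110 119 127 126 120 121 121 123 120 117 108]
 [125 125 128 136 133 116 117 121 123 122 121 120 122 122 119 114 113 114]
 [153 151 151 157 156 146 148 151 147 126 119 120 121 124 124 122 121 123]
 [159 160 159 161 163 160 161 165 164 145 121 122 120 123 123 126 124 126]
 [141 143 145 147 150 148 148 149 151 138 120 120 119 124 122 125 124 124]
 [131 126 128 129 129 127 126 128 130 130 129 138 123 124 129 147 148 147]]
```

View pics/s4.png

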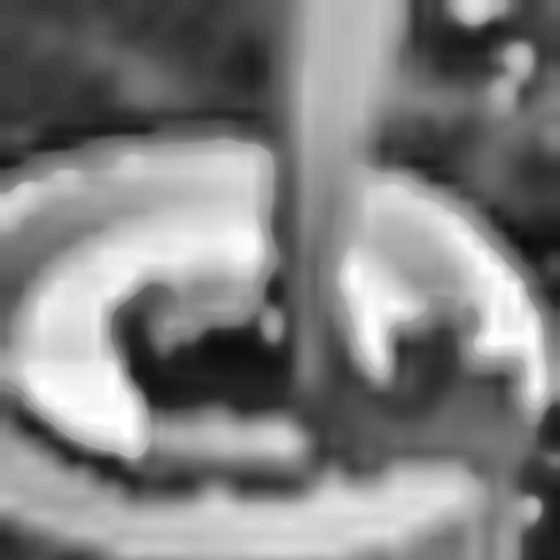

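Run:
```python
from h import *
print("s2 tip front", proj("side",[.5068,.235,.1072]), proj("side",[.5068,.241,.1072]),"head top",proj("side",[.5093,.241,.169]))
print("s3 tip front", proj("side",[.5285,-.1625,.096]),"head top c",proj("side",[.5316,-.157,.158]), "head top front", proj("side",[.5306,-.164,.158]))
s=cv2.imread("pics/s3f.png").mean(2).astype(int); print(s[240:258,284:300])
t=cv2.imread("pics/t3f.png"); cv2.imwrite("pics/t3.png",cv2.resize(t[180:250,350:430],None,fx=8,fy=8,interpolation=cv2.INTER_CUBIC))
```

```text
s2 tip front [282.225153   167.63197649] [282.31594172 166.52830496] head top [284.2400841 141.3175828]
s3 tip front [286.94271343 278.54745115] head top c [290.35662743 244.54746749] head top front [289.61631964 247.02122242]
[[120 110  81  98 133 132 114  79  74  55  29  30  69 120 121 111]
 [121 109  82 105 134 132 114  81  73  50  31  31  68 120 122 110]
 [119 109  85 113 133 132 115  79  71  46  28  34  74 121 121 109]
 [120 110  78 108 155 150 122 108 109  96  58  37  75 121 120 110]
 [120 107  65  91 127 124 122 124 125 118  82  38  73 120 121 109]
 [119 106  65  99 125 122 123 124 124 123 104  42  72 119 118  98]
 [119 107  68 108 127 124 123 125 125 125 114  60  72 120 116  91]
 [120 106  71 116 139 135 133 135 140 139 129  75  80 119 117  89]
 [119 106  73 120 145 143 139 139 144 144 133  78  85 120 116  90]
 [119 107  80 135 146 143 141 139 141 145 132  78  85 119 117  90]
 [119 104  80 142 145 143 141 140 139 142 134  80  93 119 114  80]
 [119 103  78 142 143 142 142 141 140 143 132  73  98 119 113  72]
 [119 105  80 141 141 141 141 142 142 142 131  69  98 119 111  73]
 [119 104  74 135 139 138 137 138 138 139 125  64  98 120 113  76]
 [119 103  68 126 141 140 138 139 139 142 126  60  99 120 115  92]
 [116  93  68 121 142 142 140 140 141 144 127  65 111 121 113  93]
 [112  84  73 127 143 142 140 140 141 140 112  68 117 126 104  87]
 [ 90  79  85 129 142 141 140 141 141 136 104  74  96  99  84  80]]
```

View pics/t3.png

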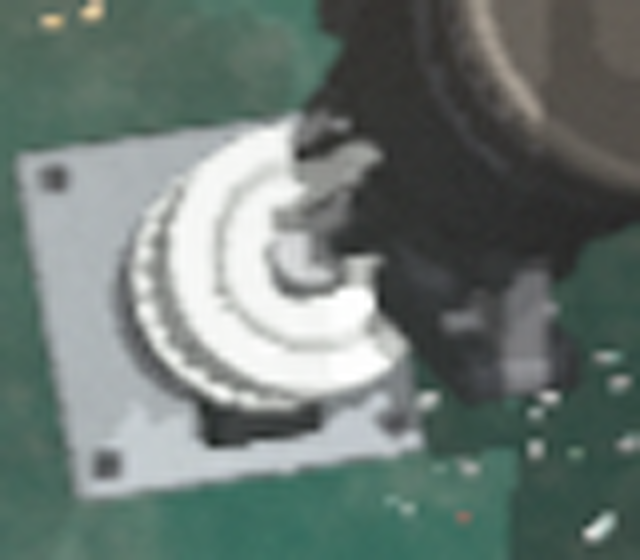

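The top view shows the tip over the slot (crop 295,215, i.e. px 387,207, matching the slot centre). In the side view the shank's edge ends at about (287.7,278.3), against 288.05 wanted. I'll make a small correction and go down by feel.

servo_tool:
  motion:
    - [0.002,-0.0008,0.0008,0,1]
    - [0.004,-0.0008,0.0008,0,1]
    - [0.006,-0.0008,0.0008,0,1]
    - [0.008,-0.0008,0.0008,0,1]
    - [0.008,-0.0008,0.0008,0,1]

```text
clock: 5.1
tcp_pos: [0.5323, -0.1542, 0.3035]
orientation: [-0.118, 1.574, 0.118]
contact_force: [-0.2, 0.2, -0.5]
grip_width: 0.0132
```

servo_tool:
  motion:
    - [0.0015,0,0,0,1]
    - [0.003,0,0,0,1]
    - [0.003,0,0,0,1]

```text
clock: 5.4
tcp_pos: [0.5323, -0.1542, 0.3003]
orientation: [-0.117, 1.574, 0.118]
contact_force: [-0.4, 0.0, -0.4]
grip_width: 0.0131
```

servo_tool:
  motion:
    - [0.001,0,0,0,1]
    - [0.002,0,0,0,1]
    - [0.003,0,0,0,1]
    - [0.003,0,0,0,1]

```text
clock: 5.8
tcp_pos: [0.5323, -0.1542, 0.2972]
orientation: [-0.118, 1.574, 0.118]
contact_force: [1.3, 0.6, 0.1]
grip_width: 0.0128
```

servo_tool:
  motion:
    - [0.001,0,0,0,1]
    - [0.002,0,0,0,1]
    - [0.003,0,0,0,1]
    - [0.003,0,0,0,1]

```text
clock: 6.2
tcp_pos: [0.5323, -0.1541, 0.294]
orientation: [-0.118, 1.574, 0.118]
contact_force: [1.0, 0.0, -0.2]
grip_width: 0.0129
```

About 10 mm is in the slot with no resistance. I'll take it a bit further.

servo_tool:
  motion:
    - [0.001,0,0,0,1]
    - [0.002,0,0,0,1]
    - [0.003,0,0,0,1]
    - [0.004,0,0,0,1]
    - [0.004,0,0,0,1]

```text
clock: 6.7
tcp_pos: [0.5323, -0.1541, 0.2899]
orientation: [-0.118, 1.574, 0.118]
contact_force: [-0.1, 0.1, -0.7]
grip_width: 0.0135
```

Run:
```python
from h import *
s=grab_frame("side")[:,:,::-1]; t=grab_frame("top")[:,:,::-1]
c=lambda im,x,y: cv2.resize(im[y:y+70,x:x+50],None,fx=8,fy=8,interpolation=cv2.INTER_CUBIC)
cv2.imwrite("pics/s5.png",np.hstack([c(s,260,230),c(t,365,180)])); f=np.array([get_obs()["contact_force"]]); print(f)
```

```text
[[ 0.83374207  0.75631816 -0.61724471]]
```

View pics/s5.png

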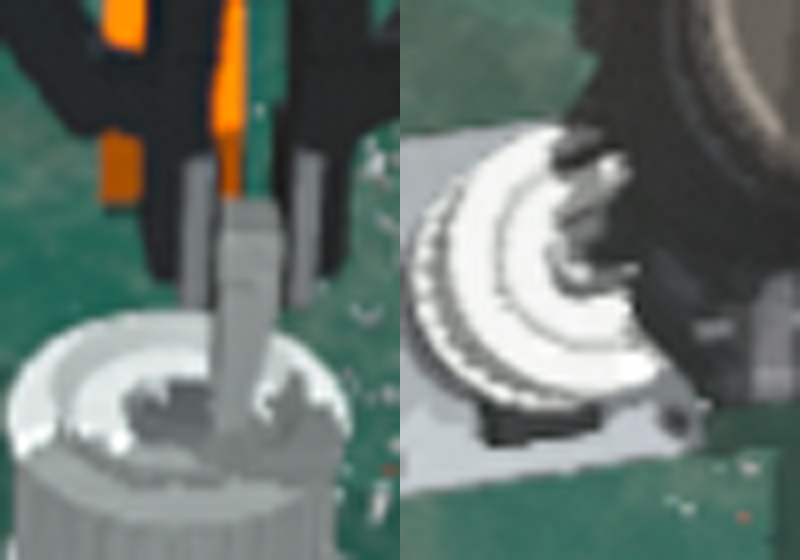

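The side view shows the key standing upright in the slot, head at about (291,257), with the shank cut off at the slot's near edge. I'll go down 3 mm more and let go.

servo_tool:
  motion:
    - [0.001,0,0,0,1]
    - [0.002,0,0,0,1]
    - [0.003,0,0,0,1]
    - [0.003,0,0,0,1]

```text
clock: 7.2
tcp_pos: [0.5322, -0.1541, 0.2869]
orientation: [-0.118, 1.575, 0.118]
contact_force: [0.2, 0.3, -1.3]
grip_width: 0.0128
```

servo_tool:
  motion:
    - [0,0,0,0,0.6]
    - [0,0,0,0,0.3]
    - [0,0,0,0,0]
    - [0,0,0,0,0]
    - [0,0,0,0,0]
    - [0,0,0,0,0]

```text
clock: 7.8
tcp_pos: [0.5322, -0.1541, 0.2869]
orientation: [-0.118, 1.575, 0.118]
contact_force: [1.2, -0.4, 0.2]
grip_width: 0.0427
```

servo_tool:
  motion:
    - [-0.03,0,0,0,0]
    - [-0.06,0,0,0,0.5]
    - [-0.06,0,0,0,1]
    - [-0.06,0,0,0,1]
    - [-0.06,0,0,0,1]
    - [-0.06,0,0,0,1]

```text
clock: 8.4
tcp_pos: [0.5322, -0.1539, 0.3458]
orientation: [-0.117, 1.577, 0.118]
contact_force: [0.3, 0.1, -0.0]
grip_width: -0.0001
```

Run:
```python
from h import *
o,p,R=pose();print(o["clock"],p,o["grip_width"],o["contact_force"])
s=grab_frame("side")[:,:,::-1]; f=get_obs()["contact_force"]; print(f)
cv2.imwrite("pics/s6.png",cv2.resize(s[225:305,245:325],None,fx=7,fy=7,interpolation=cv2.INTER_CUBIC))
print(s.mean(2).astype(int)[250:284,282:298])
for E in(17,20,25,30,35): print(E,proj("side",[.5306,-.164,.151-E/1000]))
```

```text
8.4 [ 0.53220478 -0.15389045  0.34577472] -7.862272015257885e-05 [ 0.32544593  0.06329549 -0.00589814]
[ 0.24869172 -0.32917737 -0.00596099]
[[ 82  82  80  83  82  83  82  82  65  80  84  86  86  85  82  78]
 [ 82  84  83  82  81  81  82  82  67  82  81  81  83  83  82  78]
 [ 82  83  81  82  81  82  84  84  66  79  79  77  79  80  78  76]
 [ 83  83  83  82  84  82  84  81  64  74  75  72  75  77  78  78]
 [ 83  85  85  85  84  85  83  82  64  72  73  70  73  78  81  85]
 [ 77  74  74  73  70  70  68  65  55  71  74  72  72  75  78  84]
 [ 54  54  52  59  77  74  72  73  78  98 113 107  74  74  78  81]
 [ 68  66  74 133 208 204 198 204 205 203 207 190  91  76  77  76]
 [ 76  75  82 124 185 180 193 238 229 180 176 163  94  81  82  83]
 [ 78  80  84 104 128 124 137 176 167 124 121 120  99  84  85 125]
 [ 79  83  90 107 123 123 120 123 122 119 122 121 111  84  84 118]
 [ 80  82  89 105 119 130 132 130 130 133 135 138 128  82  77  87]
 [ 81  79  84 102 120 142 142 138 138 140 143 145 134  79  74  72]
 [ 79  75  81 100 123 145 145 143 140 139 142 145 134  79  74  75]
 [ 76  74  80  97 124
[... 774 characters left out ...]
203 223]
 [207 211 216 209 116 130 141 140 139 138 152 191 194 192 194 207]
 [184 186 190 184 114 134 140 139 139 141 168 205 191 189 189 197]
 [180 180 181 170 114 137 141 139 137 144 182 224 203 189 191 195]
 [177 178 179 166 112 137 141 139 137 153 204 229 213 189 185 190]
 [177 177 178 165 111 139 140 139 138 158 214 231 221 193 186 190]
 [194 180 179 165 111 137 140 139 138 143 181 231 226 196 186 194]
 [209 197 183 167 114 139 141 140 138 129 135 190 227 197 183 193]
 [151 150 138 131 111 135 136 134 132 127 119 154 216 191 173 169]]
17 [289.0649241  259.76051907]
20 [288.99714607 261.32644458]
25 [288.88473771 263.92349768]
30 [288.77301758 266.50464994]
35 [288.66197939 269.07004693]
```

View pics/s6.png

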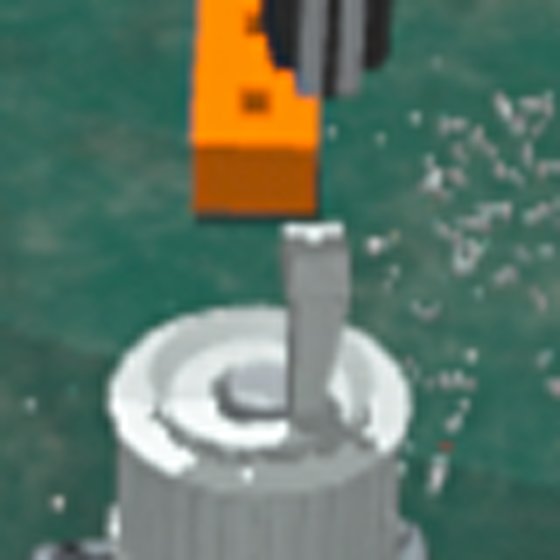

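Released: the key stands upright in the slot with its head-top front edge at row 260.8, so about 19 mm is engaged and it looks bound. Now I'll press on the head with the fingers shut.

servo_tool:
  motion:
    - [0.01,-0.003,0,0,1]
    - [0.02,-0.003,0,0,1]
    - [0.029,-0.003,0,0,1]
    - [0.034,-0.003,0,0,1]
    - [0.034,-0.003,0,0,1]

```text
clock: 8.95
tcp_pos: [0.5321, -0.1568, 0.3107]
orientation: [-0.117, 1.579, 0.118]
contact_force: [-0.9, 0.5, 0.0]
grip_width: -0.0002
```

servo_tool:
  motion:
    - [0.001,0,0,0,1]
    - [0.002,0,0,0,1]
    - [0.002,0,0,0,1]

```text
clock: 9.25
tcp_pos: [0.5321, -0.1568, 0.3088]
orientation: [-0.117, 1.578, 0.119]
contact_force: [-0.2, -0.1, -0.6]
grip_width: -0.0001
```

servo_tool:
  motion:
    - [0.001,0,0,0,1]
    - [0.002,0,0,0,1]
    - [0.002,0,0,0,1]

```text
clock: 9.55
tcp_pos: [0.5321, -0.1567, 0.3068]
orientation: [-0.117, 1.578, 0.119]
contact_force: [-0.3, 0.7, 0.0]
grip_width: -0.0001
```

servo_tool:
  motion:
    - [0.0005,0,0,0,1]
    - [0.001,0,0,0,1]
    - [0.001,0,0,0,1]

```text
clock: 9.85
tcp_pos: [0.5321, -0.1568, 0.3058]
orientation: [-0.117, 1.578, 0.119]
contact_force: [-0.1, 0.7, 0.8]
grip_width: -0.0
```

servo_tool:
  motion:
    - [0.0005,0,0,0,1]
    - [0.001,0,0,0,1]
    - [0.001,0,0,0,1]

```text
clock: 10.15
tcp_pos: [0.5321, -0.1568, 0.305]
orientation: [-0.117, 1.578, 0.118]
contact_force: [-0.3, -0.5, 3.6]
grip_width: 0.0002
```

servo_tool:
  motion:
    - [0.0005,0,0,0,1]
    - [0.0005,0,0,0,1]

```text
clock: 10.35
tcp_pos: [0.5321, -0.1569, 0.3047]
orientation: [-0.117, 1.578, 0.118]
contact_force: [-0.9, 0.3, 4.5]
grip_width: 0.0001
```

servo_tool:
  motion:
    - [0.0005,0,0,0,1]
    - [0.0005,0,0,0,1]

```text
clock: 10.55
tcp_pos: [0.5321, -0.1571, 0.3043]
orientation: [-0.117, 1.578, 0.118]
contact_force: [-0.6, -0.2, 4.9]
grip_width: -0.0002
```

servo_tool:
  motion:
    - [0.0005,0,0,0,1]
    - [0.0005,0,0,0,1]

```text
clock: 10.75
tcp_pos: [0.5321, -0.1572, 0.304]
orientation: [-0.117, 1.578, 0.118]
contact_force: [-2.6, 0.4, 5.2]
grip_width: 0.0002
```

servo_tool:
  motion:
    - [0.0005,0,0,0,1]
    - [0.0005,0,0,0,1]

```text
clock: 10.95
tcp_pos: [0.5321, -0.1573, 0.3038]
orientation: [-0.117, 1.577, 0.118]
contact_force: [-1.7, 0.4, 5.8]
grip_width: 0.0
```

Run:
```python
from h import *
F=[]
for i in range(3): F.append(get_obs()["contact_force"]); grab_frame("side")
print(np.round(F,2),get_obs()["tcp_pos"])
```

```text
[[-1.7   0.37  5.83]
 [-1.85  0.64  6.28]
 [-1.56  1.18  5.78]] [ 0.53206914 -0.15729533  0.30379503]
```

servo_tool:
  motion:
    - [0.0008,0.0003,0,0,1]
    - [0.0008,0.0003,0,0,1]

```text
clock: 11.3
tcp_pos: [0.532, -0.1572, 0.3034]
orientation: [-0.117, 1.577, 0.118]
contact_force: [-2.0, 0.2, 7.1]
grip_width: -0.0001
```

servo_tool:
  motion:
    - [0.0008,0.0003,0,0,1]
    - [0.0008,0.0003,0,0,1]

```text
clock: 11.5
tcp_pos: [0.5319, -0.1573, 0.303]
orientation: [-0.116, 1.577, 0.117]
contact_force: [-2.0, 0.0, 8.4]
grip_width: 0.0003
```

servo_tool:
  motion:
    - [0.0009,0.0003,0,0,1]
    - [0.0009,0.0003,0,0,1]

```text
clock: 11.7
tcp_pos: [0.5319, -0.1573, 0.3028]
orientation: [-0.116, 1.577, 0.117]
contact_force: [-2.2, -0.6, 8.9]
grip_width: 0.0001
```

Run:
```python
from h import *
F=[]
for i in range(4): F.append(get_obs()["contact_force"]); grab_frame("side")
print(np.round(F,2),get_obs()["tcp_pos"])
```

```text
[[-2.22 -0.64  8.93]
 [-2.78 -0.28  9.93]
 [-3.03  0.89  8.72]
 [-2.71  0.2   9.03]] [ 0.53186389 -0.15732029  0.30277577]
```

servo_tool:
  motion:
    - [0.0012,0.0003,0,0,1]
    - [0.0012,0.0003,0,0,1]
    - [0.0012,0.0003,0,0,1]

```text
clock: 12.2
tcp_pos: [0.5318, -0.1574, 0.3023]
orientation: [-0.116, 1.576, 0.117]
contact_force: [-2.9, 0.3, 11.2]
grip_width: 0.0002
```

Run:
```python
from h import *
F=[]
for i in range(4): F.append(get_obs()["contact_force"]); s=grab_frame("side")
print(np.round(F,2),get_obs()["tcp_pos"]); s=s[:,:,::-1]
cv2.imwrite("pics/s7.png",cv2.resize(s[225:305,245:325],None,fx=6,fy=6,interpolation=cv2.INTER_CUBIC))
```

```text
[[-2.88  0.27 11.22]
 [-3.57 -0.08 10.32]
 [-1.8  -0.31 10.23]
 [-2.83  0.45 10.96]] [ 0.53174608 -0.1574415   0.30225866]
```

View pics/s7.png

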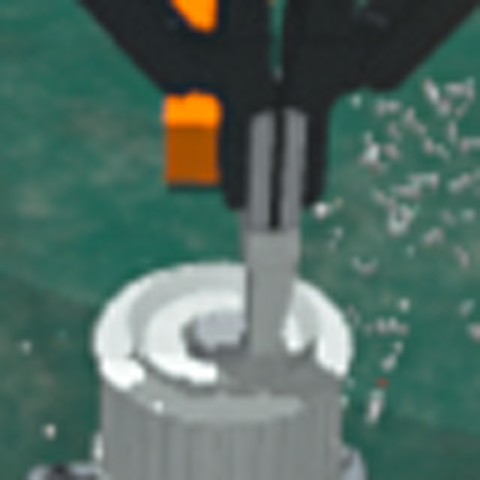

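The shut fingers press squarely on the head and the push is steady at about 10.7 N. From contact the TCP went down about 3.2 mm, as expected at 0.25 mm/N. Now I'll retreat and check.

servo_tool:
  motion:
    - [-0.005,0,0,0,1]
    - [-0.02,0,0,0,1]
    - [-0.05,0,0,0,1]
    - [-0.09,0,0,0,1]
    - [-0.1,0.04,0,0,1]
    - [-0.1,0.09,0,0,1]
    - [-0.1,0.12,0,0,1]
    - [-0.1,0.12,0,0,1]

```text
clock: 13.2
tcp_pos: [0.5146, -0.0336, 0.4022]
orientation: [-0.12, 1.577, 0.125]
contact_force: [0.9, -0.6, -0.1]
grip_width: 0.0002
```

Run:
```python
from h import *
o=get_obs(); print(o["clock"],o["tcp_pos"],o["contact_force"])
s=grab_frame("side")[:,:,::-1]; t=grab_frame("top")[:,:,::-1]
c=lambda im,x,y,w=60: cv2.resize(im[y:y+w,x:x+w],(390,390),interpolation=cv2.INTER_CUBIC)
cv2.imwrite("pics/f.png",np.hstack([c(s,255,240),c(t,360,180)]))
print(s.mean(2).astype(int)[257:267,286:296])
for E in(17,19,20,22,24): print(E,proj("side",[.5306,-.164,.151-E/1000]))
```

```text
13.2 [ 0.51458938 -0.03362046  0.40216773] [ 0.92565694 -0.57232328 -0.08062863]
[[ 57  57  57  58  62  69  70  69  70  71]
 [ 80  77  72  72  74  74  70  70  75  74]
 [166 163 140 140 140 139 129  99  75  73]
 [179 174 162 163 165 163 159 134  75  72]
 [168 164 160 161 163 163 162 149  84  69]
 [167 165 161 161 163 163 163 152  98  68]
 [166 167 164 162 166 171 171 164 127  73]
 [153 156 154 151 152 156 159 154 125  76]
 [143 146 145 144 142 142 146 141 118  81]
 [142 142 144 143 141 140 143 140 116  85]]
17 [289.0649241  259.76051907]
19 [289.0197109  260.80511292]
20 [288.99714607 261.32644458]
22 [288.95209973 262.36718331]
24 [288.90716412 263.40536382]
```

View pics/f.png

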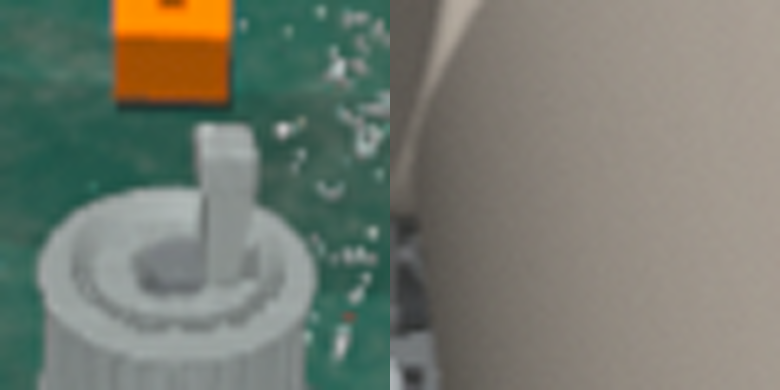

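The key stays upright in the slot, its head-top front edge now at row ~263.5. That is about 23 mm engaged, 4 mm deeper than before, and nothing touches it. Handing in.

```bash
python3 -c "
from bench import *
print(hand_in())"
```

```text
the job is handed in; nothing more can be done
None
```

The key is wedged in the keyway slot with a steady push of about 10.7 N on its head (highest reading 11.2 N), and the job is handed in at about 13.3 s. I took it from the grey holder, lowered about 17 mm of it into the slot, let go, then pressed with the fingers shut and backed the arm away.

**Last checks:**
- **Key:** in the side view it stands upright about 23 mm into the slot, up from about 19 mm after I let go. It stayed there after the push.
- **Depth:** the arm pressed it down about 3.2 mm from contact, which fits 0.25 mm per newton. The picture suggests about 4 mm; the difference is within my measuring error.
- **Sideways force:** about 3 N remained during the push. The wrist force is back to about zero.
- **Top view:** the final picture was blocked by the arm, so only the side view confirms the result.
- **Pin and other parts:** the pin was still in its holder when I lifted the key out. I didn't photograph it or the loose parts again after that, and no contact with them showed in the forces.

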